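Clear the cold-frame lid and hold it half open

ROBOT

A 6-joint arm with a two-finger parallel gripper is mounted at the origin on the work surface. World frame = base frame: x ahead of the robot, y to its left, z up, the work surface at z = 0. Lengths are in m, angles in rad, forces in N, time in s.
With the tool pointing down it reaches from about 0.275 to 0.875 m from the base axis. Payload 12.5 kg.
Tool frame: the origin (TCP) lies on the centre line of the jaws, within the pads' length; the fingertips stand r.finger_overhang ahead of it and the grasp point (between the pads) lies 3 mm ahead of it (r.finger_overhang is the distance from the TCP to the fingertips, in m); z points along the fingers, y is the line along which they close (so a half turn about z gives the same grasp; the last joint's range is limited). The gripper opens to 85 mm and grips with 20 to 120 N. Pads are 22 mm wide; open, the fingers measure 114 mm over their backs; the gripper's body (76 mm by 85 mm) begins 54 mm behind the grasp point. The pads swing forward as they close: fully open they stand 13 mm farther back than shut.
Start: joints at [-1.262, 0.351, 1.652, -0, 1.139, -0.085], TCP at [0.211, -0.508, 0.253] pointing down, gripper open.
Joint ranges: [-2.75, 2.75], [-0.79, 2.1], [0.01, 2.65], [-1.57, 4.71], [0.07, 3.14], [-2.87, 2.87]. Speed limits (rad/s): [2.22, 2.22, 2.79, 3.14, 3.14, 3.14].

INTERFACE

Orientations are given as a unit quaternion [x, y, z, w].
In Python, from cell import r, optics gives the robot as it stands. The module is installed in compiled form; this text tells all that it offers. Calls block until the motion is done:
- r.move_to(position, orientation): joint-space move of the TCP to a pose.
- r.move_linear(position, rot=None, vel=0.15): straight line of the TCP; rot=None keeps the orientation; vel is the mean speed in m/s.
- r.set_joints(angles): joint-space move.
- r.set_gripper(opening, squeeze=None): opening from 0.0 (shut) to 1.0 (fully open); squeeze is the grip in N (None keeps the last); returns when the fingers have stopped.
- r.sleep(seconds).
- r.inverse_kinematics(position, orientation): joint angles nearest the present ones, or None.
- optics.get_image(name): name is "side" or "top" or "wrist"; returns a dict with "pixels" (480x640x3 uint8, red, green, blue), "depth" (480x640 float32, m along the optical axis (not along the pixel's ray), 0 where there is no reading), "fx", "fy", "cx", "cy" (pixels), "camera_from_world" (4x4, takes a point from world to camera coordinates); the wrist camera has in their place "mount" (4x4, takes a point from camera to tool coordinates, whose origin is the TCP and whose axes are the flange's). Camera axes: x right, y down, z forward; pixel columns grow to the right and rows downward; lengths in m; the calibration is good to about 2 mm. The wrist camera is an equidistant fisheye: a pixel r from the principal point sees the ray r / f radians off the axis. A picture is of the moment at which its call begins: read the wrist's pose just before it.
A pose or a line that the arm cannot do raises r.PlanningError and nothing moves.
- r.hand_in(): hands the job in; it is judged then, once.
Readings, each from a call of its own:
- r.current_t(): time.
- r.current_q(): joint angles.
- r.current_qvel(): joint speeds.
- r.current_effort(): joint torques, N m.
- r.current_tool_pos(): TCP position.
- r.current_ee_rot(): TCP orientation.
- r.current_contact_force(): force on the tool from outside, world axes, zero at the start.
- r.current_torque(): the same for the moment, N m.
- r.current_opening(): opening from 0.0 (shut) to 1.0 (fully open).
- r.current_finger_force(): force on a finger pad.
Only numpy, scipy, OpenCV 4.12 (cv2) and the standard library are available. Lean on these libraries where they do the work, as an engineer would, in place of code of your own. Each camera call takes 0.05 s, during which the arm holds its last target. There are 200 camera calls.

TASK

Someone has left the hand cultivator lying on the lid of the little cold frame: lift it off and lay it gently in the black plant tray, flat on the bottom and wholly inside, leaving the two glazed pots and the canister standing where they are. Then raise the lid by its steel handle to 45 degrees open and keep holding it there by the handle so that I can get at the seedlings; the lid drops if you let go, so finish still holding it, at rest.

Things in the scene. Friction and masses are not known exactly. Their poses are not given: they have to be found in the camera images.
- cold_frame: Bench-top cold frame: timber box 220 mm deep (x), 300 wide (y), 125 high, seedlings inside, fixed to the shelf. Origin: centre of its underside; its front (handle side) faces its own -x, z up. Its lid, a 22 mm thick wooden frame with a clear sheet let in flush, has a flat top 147 mm above the shelf when shut and reaches 16 mm beyond the box's front wall.
- lid_hinge (a point): Middle of the lid's hinge line, on the rear top edge of the box: 110 mm behind the frame's centre and 125 mm above the shelf. The hinge line runs along the frame's y; axes parallel to the frame's. Does not move with the lid.
- lid (a joint): Opening angle of the lid in rad: 0 shut and level, growing as the front edge rises (0.785 = 45 degrees), stop at 1.75. Free hinge, no stay or spring: below about 90 degrees the lid falls shut. Lid about 0.55 kg (0.4 to 0.75), so lifting at the handle takes 2 to 4 N; the round handle bar can turn between fingers that pinch it.
- lid_handle (a point): Bow handle of 10 mm round steel bar on the middle of the lid's front edge. The point: middle of its grip bar, 110 mm long along the frame's y, 40 mm out from the lid edge (35 mm free behind it). Lid shut: 134 mm above the shelf, 166 mm in front of the frame's centre, 276 mm forward of and 9 mm above the hinge line. Turns with the lid: x points along the lid to the hinge, z is the lid's normal.
- cultivator: Stainless three-tined hand cultivator with round wooden handle, 263 mm long, about 0.19 kg, lying on the lid. Origin: on its underside below the balance point, where the handle (27 mm thick, axis 14.5 mm above the underside) is best gripped. x runs along it to the tines, z up. Handle from 125 mm behind the origin to 23 mm ahead; tines 71 mm wide, 29 mm high.
- cultivator_tip (a point): End of the middle tine, 134 mm ahead of the cultivator's origin, 3.5 mm above its underside.
- cultivator_butt (a point): Butt end of the wooden handle, on its axis, 125 mm behind the cultivator's origin.
- tray: Black plastic plant tray, empty, loose (0.35 kg), 320 mm long (x) by 210 mm wide (y) by 50 mm high with a rim lip 8 mm wide outside; walls and floor 4 mm, inside 312 by 202 mm. Origin: centre of its underside, z up. It stands to the left or to the right of the cold frame.
- pot_blue: Blue glazed pot, 136 mm across the rim, 125 mm high, loose, standing on the side of the cold frame away from the tray. Origin: centre of its underside. Leave it alone.
- pot_white: White glazed pot, 110 mm across the rim, 100 mm high, loose, beside a rear corner of the cold frame. Origin: centre of its underside. Leave it alone.
- canister: Aluminium canister with clip-on lid, 82 mm across, 103 mm high, loose, beside a rear corner of the cold frame. Origin: centre of its underside. Leave it alone.

How it is judged:
By the outcome, as a careful person would: the job done as asked, in the order asked, and still so for the second after the job is handed in, while the arm keeps its last pose, push and grip.
It also fails if it takes over 64 s, if anything falls off the work surface, if the arm or the gripper's body presses on something with over 40 N, if the wrist force passes 120 N, or if a joint passes its speed limit or range.

## Working session

There is one attempt and no reset: what is moved stays moved. The work goes in short steps, each a Python script; the robot and the scene stay as the last script left them, time stands still between calls to the robot, and variables do not carry over. Pictures are saved under pics/ and viewed, at most 10 in all, crops included, and the job is handed in when it is done.

```bash
mkdir -p pics; python3 - <<'E'
from cell import r, optics
import cv2,numpy as np
for n in("top","side"):
    d=optics.get_image(n); cv2.imwrite(f"pics/{n}0.png",d["pixels"][:,:,::-1]); np.savez(f"{n}0.npz",**d)
    print(n,d["fx"],d["cx"],d["cy"],np.round(d["camera_from_world"],3).tolist())
print(r.finger_overhang,r.current_t(),r.current_ee_rot())
E
```

```text
top 482.3313671419546 323.78823005381935 243.71369557070835 [[-0.007, -1.0, -0.0, -0.005], [-0.979, 0.007, -0.205, 0.624], [0.205, -0.001, -0.979, 1.064], [0.0, 0.0, 0.0, 1.0]]
side 520.2725866279001 316.88841958804903 242.68363030879334 [[0.987, -0.164, -0.001, -0.594], [-0.115, -0.691, -0.713, 0.145], [0.116, 0.704, -0.701, 1.142], [0.0, 0.0, 0.0, 1.0]]
0.022 0.1 [ 9.80677621e-01  1.95630061e-01 -6.07684690e-05 -5.28835840e-04]
```

View pics/top0.png

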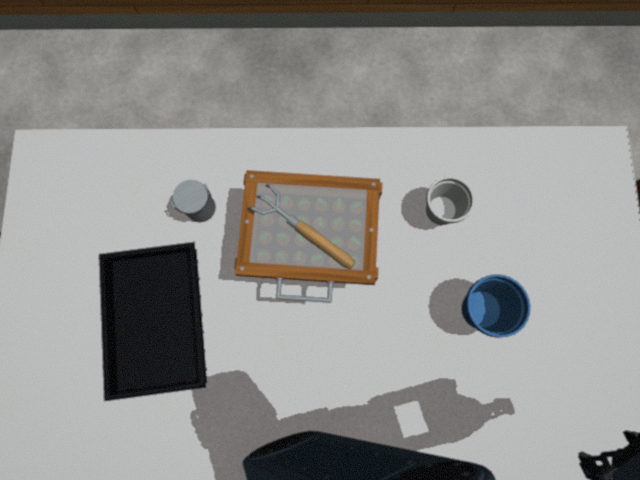

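View pics/side0.png

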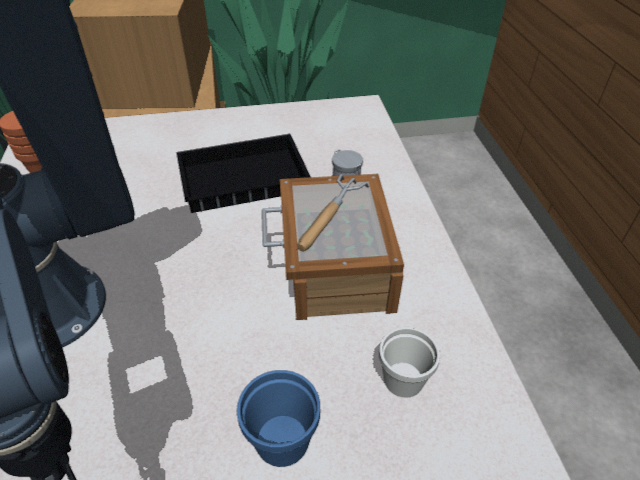

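```bash
cat > h.py <<'E'
import numpy as np,cv2
def cloud(d):
    z=d["depth"].astype(float);v,u=np.mgrid[:480,:640]
    P=np.stack([(u-d["cx"])/d["fx"]*z,(v-d["cy"])/d["fy"]*z,z],-1)
    T=np.linalg.inv(d["camera_from_world"]); W=P@T[:3,:3].T+T[:3,3]; W[z==0]=np.nan
    return W
def plane(d,u,v,h):
    T=np.linalg.inv(d["camera_from_world"]); k=T[:3,:3]@np.array([(u-d["cx"])/d["fx"],(v-d["cy"])/d["fy"],1])
    return T[:3,3]+k*(h-T[2,3])/k[2]
E
python3 - <<'E'
from h import *
d=dict(np.load("top0.npz"));W=cloud(d);px=d["pixels"];np.set_printoptions(precision=4,suppress=True)
def box(m,h,name):
    n,l,s,c=cv2.connectedComponentsWithStats(m.astype(np.uint8));i=1+np.argmax(s[1:,4]);m=l==i
    P=np.array([plane(d,u,v,h)[:2] for v,u in np.argwhere(m)],np.float32)
    print(name,m.sum(),"z med",np.nanmedian(W[m][:,2]),cv2.minAreaRect(P)); return m
roi=lambda a,b,c,e:np.pad(np.ones((e-c,b-a),bool),((c,480-e),(a,640-b)))
z=W[...,2]
box(roi(225,395,160,290)&(z>.135)&(z<.2),.147,"lid")
box(roi(85,215,230,410)&(px.max(-1)<70),.05,"tray")
box(roi(85,215,230,410)&(z>.025),.05,"traydepth")
hsv=cv2.cvtColor(px,cv2.COLOR_RGB2HSV)
for nm,uv,h in [("butt",(353,266),.1615),("hfront",(297,223),.1615),("tineL",(249,208),.151),("tineR",(266,187),.151),("barL",(277,299),.134),("barR",(332,302),.134)]:
    print(nm,plane(d,*uv,h),W[uv[1],uv[0]])
m=roi(285,362,212,272)&(z>.156)
print("handle");box(m,.165,"handle")
for a in [(roi(455,540,265,345),.125),(roi(420,480,170,230),.1),(roi(165,215,175,225),.103)]:
    P=W[a[0]&(z>a[1]-.015)];print(P.min(0),P.max(0))
fl=roi(120,185,280,370);print("floor z",np.nanmedian(z[fl]), "table",np.nanmedian(z[350:370,330:400]))
E
python3 - <<'E'
import cv2
a=cv2.imread("pics/top0.png")[160:310,225:395];cv2.imwrite("pics/crop0.png",cv2.resize(a,None,fx=4,fy=4,interpolation=2))
E
```

```text
lid 14615 z med 0.14868906039517782 ((0.6359134912490845, 0.025479406118392944), (0.3004012405872345, 0.2625466585159302), 85.72237396240234)
tray 14427 z med 0.0060452353711134554 ((0.4539510905742645, 0.3884444236755371), (0.33350619673728943, 0.2281123846769333), 7.136937618255615)
traydepth 3446 z med 0.05004104261434317 ((0.45511311292648315, 0.39073479175567627), (0.33633679151535034, 0.22806085646152496), 7.123719692230225)
butt [ 0.5554 -0.0702  0.1615] [ 0.5571 -0.0709  0.1506]
hfront [0.6499 0.0487 0.1615] [0.6457 0.0478 0.1781]
tineL [0.6872 0.1546 0.151 ] [0.6833 0.1525 0.1647]
tineR [0.7352 0.1182 0.151 ] [0.7362 0.1186 0.1479]
barL [0.4894 0.0923 0.134 ] [0.5015 0.1047 0.0046]
barR [ 0.4822 -0.0255  0.134 ] [ 0.4935 -0.0278  0.003 ]
handle
handle 982 z med 0.17317411023743573 ((0.6125134229660034, 0.00429043173789978), (0.18310444056987762, 0.028320860117673874), 52.51765441894531)
[ 0.4084 -0.4508  0.11  ] [ 0.5417 -0.3147  0.1332]
[ 0.6668 -0.3558  0.085 ] [ 0.7761 -0.2466  0.1069]
[0.691  0.2579 0.0882] [0.7722 0.3447 0.1095]
floor z 0.00501957084357163 table 0.00146217592268294
```

View pics/crop0.png

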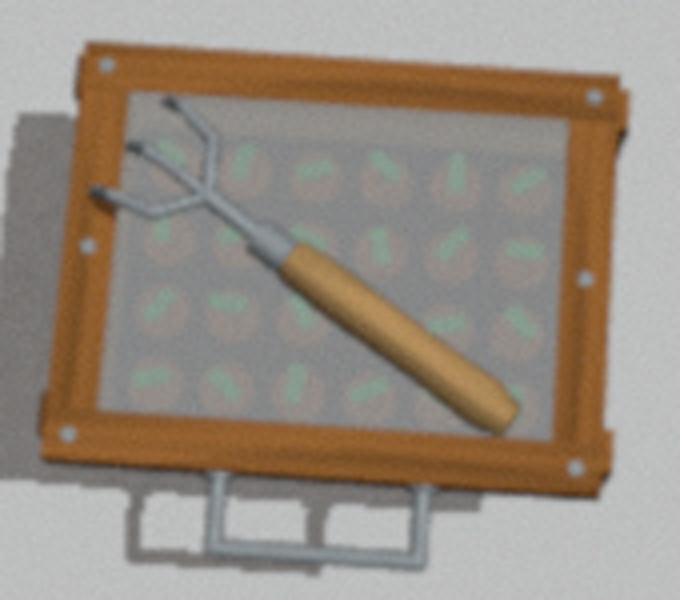

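```bash
cat >> h.py <<'E'
from scipy.spatial.transform import Rotation as R
def down(yaw_y):  # tool pointing down, closing line (tool y) at world angle yaw_y
    y=np.array([np.cos(yaw_y),np.sin(yaw_y),0]);z=np.array([0,0,-1.]);return R.from_matrix(np.c_[np.cross(y,z),y,z]).as_quat()
def fwd(yaw,pitch,s=1): # tool pointing along frame +x, pitched down by pitch; closing line in the vertical plane
    f=np.array([np.cos(yaw),np.sin(yaw),0]);k=np.array([0,0,1.]);z=f*np.cos(pitch)-k*np.sin(pitch);y=s*(f*np.sin(pitch)+k*np.cos(pitch))
    return R.from_matrix(np.c_[np.cross(y,z),y,z]).as_quat(),z
E
cat > t.py <<'E'
from h import *
from cell import r
np.set_printoptions(precision=4,suppress=True)
d=dict(np.load("top0.npz"))
c=lambda x,y,h:plane(d,225+(x+.5)/4-.5,160+(y+.5)/4-.5,h)
rl,rr=c(87,43,.147),c(620,77,.147);bl,br=c(210,549,.134),c(425,562,.134)
butt,tip,hf=c(507,422,.1615),c(133,147,.1505),c(290,258,.1615)
yaw=lambda a,b:np.degrees(np.arctan2(-(a-b)[0],(a-b)[1]))
print("rear",rl,rr,np.linalg.norm(rl-rr),yaw(rl,rr));print("bar",bl,br,np.linalg.norm(bl-br),yaw(bl,br),(bl+br)/2)
v=(tip-butt)[:2];print("tip-butt",np.linalg.norm(v),np.degrees(np.arctan2(v[1],v[0])),butt,tip,hf)
print("origin",butt[:2]+v/np.linalg.norm(v)*.125, tip[:2]-v/np.linalg.norm(v)*.134)
print("rear-bar dist",np.linalg.norm(((rl+rr)/2-(bl+br)/2)[:2]))
h=((bl+br)/2);yw=np.radians(-4)
for s in(1,-1):
  for p in (0,20,30,45,60):
    for th in (0,.4,.785):
      f=np.array([np.cos(yw),np.sin(yw)]);hin=h[:2]+f*.276
      X=-.276*np.cos(th)+.009*np.sin(th);Z=.125+.276*np.sin(th)+.009*np.cos(th)
      q,z=fwd(yw,np.radians(p),s);P=np.r_[hin+f*X,Z]-.003*z
      j=r.inverse_kinematics(P,q);print(s,p,th,P,None if j is None else np.array(j))
E
python3 t.py
```

```text
rear [0.7758 0.1633 0.147 ] [ 0.7538 -0.1342  0.147 ] 0.2983550243632217 -4.230172422351439
bar [0.4939 0.0921 0.134 ] [ 0.4862 -0.0231  0.134 ] 0.11543297644018875 -3.8348258031964186 [0.49   0.0345 0.134 ]
tip-butt 0.2560651284847913 52.302967604494675 [ 0.5572 -0.0668  0.1615] [0.7138 0.1358 0.1505] [0.6474 0.0484 0.1615]
origin [0.6337 0.0321] [0.6319 0.0298]
rear-bar dist 0.2754837300027151
1 0 0 [0.4871 0.0347 0.134 ] None
1 0 0.4 [0.5123 0.0329 0.2408] None
1 0 0.785 [0.574  0.0286 0.3265] None
1 20 0 [0.4872 0.0347 0.135 ] None
1 20 0.4 [0.5125 0.0329 0.2418] None
1 20 0.785 [0.5741 0.0286 0.3275] None
1 30 0 [0.4875 0.0346 0.1355] None
1 30 0.4 [0.5127 0.0329 0.2423] None
1 30 0.785 [0.5744 0.0286 0.328 ] [-0.0089  0.0784  2.1355  3.5608  0.1298  2.756 ]
1 45 0 [0.4879 0.0346 0.1361] None
1 45 0.4 [0.5132 0.0329 0.2429] None
1 45 0.785 [0.5748 0.0285 0.3286] [-0.0148  0.0765  1.9905 -0.1352  0.2924  0.1684]
1 60 0 [0.4885 0.0346 0.1366] [-0.0094  0.296   2.2161 -0.2764  0.1108  0.3271]
1 60 0.4 [0.5138 0.0328 0.2434] [-0.0133  0.124   2.0699 -0.0684  0.4257  0.1113]
1 60 0.7
[... 431 characters left out ...]
 0.0081  0.2444  2.4143  3.2502  0.7408 -0.0536]
-1 20 0.785 [0.5741 0.0286 0.3275] [-0.0057  0.1191  2.2147  3.2905  0.4174 -0.1144]
-1 30 0 [0.4875 0.0346 0.1355] [ 0.0102  0.471   2.448   3.2359  0.8254 -0.024 ]
-1 30 0.4 [0.5127 0.0329 0.2423] [ 0.0035  0.1559  2.3496  3.2997  0.4146 -0.1082]
-1 30 0.785 [0.5744 0.0286 0.328 ] [-0.0089  0.0784  2.1355  3.5608  0.1298 -0.3856]
-1 45 0 [0.4879 0.0346 0.1361] [ 0.0003  0.3353  2.3503  3.2943  0.3317 -0.0949]
-1 45 0.4 [0.5132 0.0329 0.2429] None
-1 45 0.785 [0.5748 0.0285 0.3286] None
-1 60 0 [0.4885 0.0346 0.1366] [-0.0094  0.296   2.2161 -0.2764  0.1108 -2.8145]
-1 60 0.4 [0.5138 0.0328 0.2434] None
-1 60 0.785 [0.5755 0.0285 0.329 ] None
```

```bash
cat > p.py <<'E'
from h import *
from cell import r,optics
np.set_printoptions(precision=4,suppress=True)
O=np.array([.633,.0312]);a=np.radians(52.4)
T=np.array([.4545,.3892]);b=np.radians(7.1)
HB=np.array([.490,.0345]);YW=np.radians(-4.1)
fxy=lambda t:np.array([np.cos(t),np.sin(t)])
PL=T-.0065*fxy(b)
E
python3 - <<'E'
from p import *
for s in(1,-1):
    q=down(a+s*np.pi/2);q2=down(b+s*np.pi/2)
    print(s,[r.inverse_kinematics(np.r_[x,z],k) for x,z,k in((O,.3,q),(O,.172,q),(PL,.2,q2),(PL,.028,q2))])
q=down(a-np.pi/2)
j=[r.inverse_kinematics(np.r_[O,.3],down(a+s*np.pi/2)) for s in(1,-1)]
s=(1,-1)[int(np.argmin([np.abs(k[5]) if k is not None else 9 for k in j]))];print("s",s)
q=down(a+s*np.pi/2)
r.move_to(np.r_[O,.28],q);r.set_gripper(.6,40)
print(r.finger_overhang,r.current_contact_force(),r.current_t())
r.move_linear(np.r_[O,.195],vel=.12)
d=optics.get_image("wrist");cv2.imwrite("pics/w1.png",d["pixels"][:,:,::-1]);print(r.current_tool_pos(),r.current_contact_force(),r.current_t())
E
```

```text
1 [array([-0.0242,  0.4664,  1.3624, -0.    ,  1.3128, -2.5095]), array([-0.0242,  0.5872,  1.4942, -0.    ,  1.0602, -2.5095]), array([ 0.6357,  0.4852,  1.589 , -0.    ,  1.0674, -1.059 ]), array([ 0.6357,  0.7316,  1.6687, -0.    ,  0.7413, -1.059 ])]
-1 [array([-0.0242,  0.4664,  1.3624, -0.    ,  1.3128,  0.6321]), array([-0.0242,  0.5872,  1.4942, -0.    ,  1.0602,  0.6321]), array([ 0.6357,  0.4852,  1.589 , -0.    ,  1.0674,  2.0826]), array([ 0.6357,  0.7316,  1.6687, -0.    ,  0.7413,  2.0826])]
s -1
0.022 [ 0.3928 -0.4102 -0.3195] 2.9667
[0.6335 0.0312 0.196 ] [-0.175  -0.3765  0.2198] 3.875
```

View pics/w1.png

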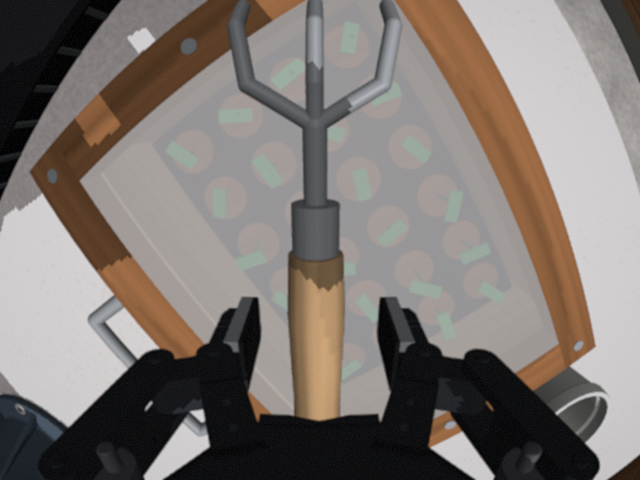

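The handle is centred (columns 290–345) between the pads (258 and 380) and aligned with the tool. I'll descend, grip and lift.

```bash
python3 - <<'E'
from p import *
q=down(a-np.pi/2)
r.move_linear(np.r_[O,.174],vel=.06);print(r.current_tool_pos(),r.current_contact_force())
r.set_gripper(0.0,45);print(r.current_opening(),r.current_finger_force(),r.current_contact_force())
r.move_linear(np.r_[O,.19],vel=.05);r.move_linear(np.r_[O,.30],vel=.15)
print(r.current_opening(),r.current_contact_force(),r.current_torque(),r.current_t())
d=optics.get_image("side");cv2.imwrite("pics/s1.png",d["pixels"][:,:,::-1])
E
```

```text
[0.6329 0.0312 0.1737] [ 0.2547 -0.9769 -0.4457]
0.3013761948107557 44.134742952883244 [ 0.1967 -1.1834  2.9733]
0.2957104251482579 [ 0.795   0.6031 -1.9955] [-0.0055  0.0694 -0.0053] 6.075
```

View pics/s1.png

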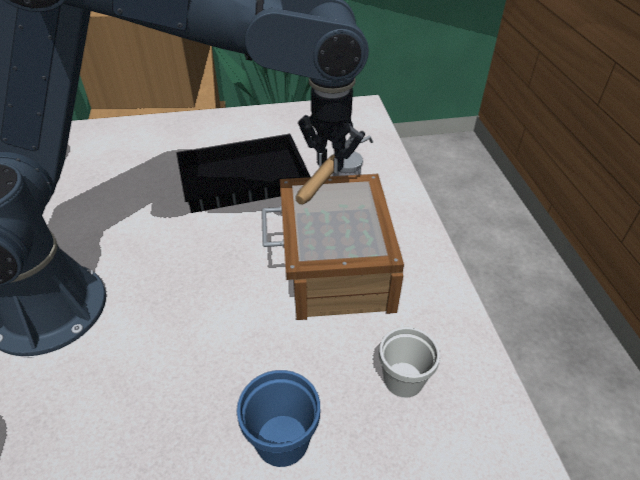

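The cultivator hangs level in the jaws. On to the tray.

```bash
python3 - <<'E'
from p import *
q=down(b-np.pi/2)
r.move_to(np.r_[PL,.24],q);r.move_linear(np.r_[PL,.10],vel=.15)
r.move_linear(np.r_[PL,.04],vel=.08);f0=r.current_contact_force()[2];z=.04
while z>.027:
    z-=.0015;r.move_linear(np.r_[PL,z],vel=.03);f=r.current_contact_force()[2]
    if f-f0>2.5:break
print(z,f0,f,r.current_tool_pos())
r.set_gripper(.5);r.sleep(.2)
r.move_linear(np.r_[PL,.06],vel=.08);r.move_linear(np.r_[PL,.24],vel=.2)
print(r.current_t(),r.current_contact_force())
r.move_to(np.r_[HB-.06*fxy(YW),.30],fwd(YW,np.radians(75))[0])
r.set_gripper(.38,40)
d=optics.get_image("top");cv2.imwrite("pics/t2.png",d["pixels"][:,:,::-1]);print(r.current_t(),r.current_q())
E
```

```text
0.030999999999999993 -2.1782109463263226 4.210874280904365 [0.4485 0.3887 0.0315]
13.1833 [-0.2957 -0.2814  0.0946]
15.25 [-0.0084 -0.0381  2.0169 -0.0207  0.9017  0.0737]
```

View pics/t2.png

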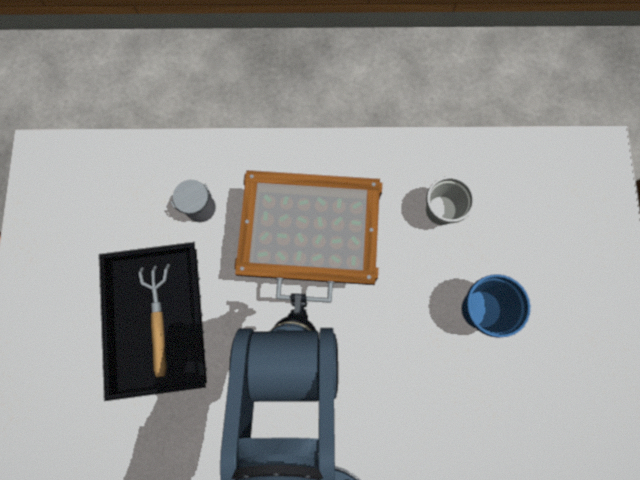

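The cultivator lies centred in the tray and nothing else has moved (tines at (155,270), butt at (160,375)). Next I approach the lid handle and check with the wrist camera.

```bash
python3 - <<'E'
from p import *
q,z=fwd(YW,np.radians(75));B=np.r_[HB,.134]
r.set_gripper(.34,40)
r.move_linear(B-.045*z,rot=q,vel=.15)
p=r.current_tool_pos();Q=r.current_ee_rot()
d=optics.get_image("wrist");cv2.imwrite("pics/w2.png",d["pixels"][:,:,::-1])
print(p,B-.045*z,Q,q,r.current_contact_force(),r.current_t(),d["fx"],d["cx"],d["cy"],d["mount"])
# predicted pixels of bar ends
M=np.linalg.inv(d["mount"])
for s in(-.055,0,.055):
    w=B+s*np.array([-np.sin(YW),np.cos(YW),0]);t=R.from_quat(Q).inv().apply(w-p);c=M[:3,:3]@t+M[:3,3]
    th=np.arctan2(np.hypot(c[0],c[1]),c[2]);k=th*d["fx"]/np.hypot(c[0],c[1]);print(d["cx"]+k*c[0],d["cy"]+k*c[1])
E
```

```text
[0.4785 0.0353 0.1781] [0.4784 0.0353 0.1775] [0.7256 0.6755 0.0893 0.0959] [0.7257 0.6755 0.0889 0.0955] [ 0.6576 -0.6606  0.2029] 16.5417 371.64829954431775 318.6065421993034 238.52119320622478 [[ 0.0006 -0.9486 -0.3166  0.0804]
 [ 1.      0.0003  0.001   0.    ]
 [-0.0009 -0.3166  0.9486 -0.1206]
 [ 0.      0.      0.      1.    ]]
317.56328499977457 372.9319644357275
317.490467552673 286.343651079022
317.4579437458792 175.28668531835456
```

View pics/w2.png

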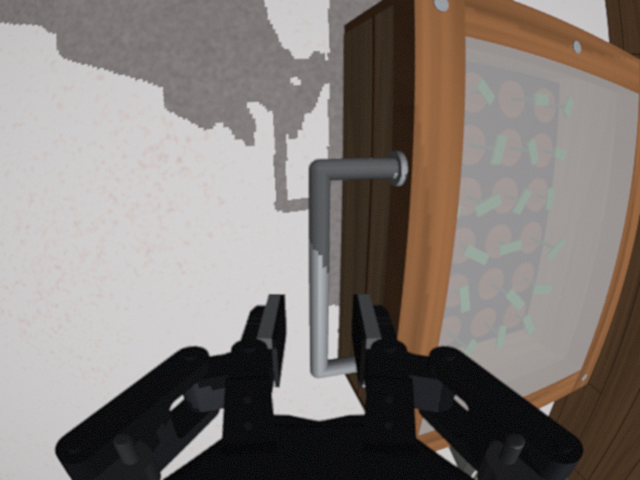

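The bar runs down column 319, rows 165–375, centred between the fingers as predicted. I'll grip it and lift along the arc.

```bash
python3 - <<'E'
from p import *
H=HB+.276*fxy(YW)
def pose(th):
    q,z=fwd(YW,np.radians(75-15*th/.785))
    return np.r_[H+fxy(YW)*(-.276*np.cos(th)+.009*np.sin(th)),.125+.276*np.sin(th)+.009*np.cos(th)]-.003*z,q
print([None if (j:=r.inverse_kinematics(*pose(t))) is None else round(j[4],2) for t in np.linspace(0,.785,6)])
P,q=pose(0)
r.move_linear(P,rot=q,vel=.06);print(r.current_tool_pos(),P,r.current_contact_force())
r.set_gripper(0,40);print(r.current_opening(),r.current_finger_force(),r.current_contact_force())
for t in np.linspace(0,.785,10)[1:]:
    P,q=pose(t);r.move_linear(P,rot=q,vel=.06);f=r.current_contact_force();print(round(t,2),f,round(r.current_opening(),3))
    if np.linalg.norm(f)>45:print("STOP");break
print(r.current_t(),r.current_tool_pos(),P)
d=optics.get_image("side");cv2.imwrite("pics/s3.png",d["pixels"][:,:,::-1]);np.savez("side3.npz",**d)
E
```

```text
[np.float64(0.49), np.float64(0.53), np.float64(0.58), np.float64(0.62), np.float64(0.65), np.float64(0.66)]
[0.4893 0.0346 0.137 ] [0.4892 0.0346 0.1369] [-0.5449 -0.7365 -0.7915]
0.10230139473224147 39.00952756404877 [-0.4066 -0.9181  4.5097]
0.09 [ 2.1119  0.2018 -3.7319] 0.098
0.17 [-2.7121  0.9431 -2.3521] 0.101
0.26 [-8.6525  0.4019 -0.438 ] 0.104
0.35 [-11.8044   0.497    1.3033] 0.098
0.44 [-20.2326   0.5524   6.3538] 0.097
0.52 [-18.8229   0.8249   7.6382] 0.1
0.61 [-10.6656  -0.3247   5.6464] 0.091
0.7 [-10.4901  -1.3659   6.0809] 0.097
0.78 [-9.6479 -1.9589  5.3903] 0.099
22.65 [0.5753 0.0282 0.33  ] [0.5754 0.0284 0.329 ]
```

View pics/s3.png

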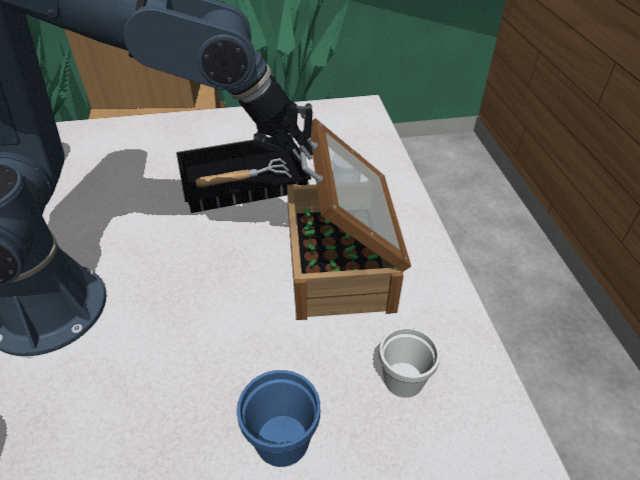

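```bash
python3 - <<'E'
from p import *
H=HB+.276*fxy(YW)
for n in("side","top"):
    d=dict(np.load("side3.npz")) if n=="side" else optics.get_image("top")
    W=cloud(d).reshape(-1,3);W=W[np.isfinite(W).all(1)]
    v=W[:,:2]-H;x=v@fxy(YW);y=v@fxy(YW+np.pi/2);z=W[:,2]-.125
    m=(x<-.02)&(x>-.15)&(abs(y)<.148)&(abs(y)>.05)&(z>.02)&(abs(z+x)<.06);x,z=x[m],z[m]
    for _ in range(5):
        p=np.polyfit(x,z,1);e=abs(z-np.polyval(p,x));k=e<max(.004,1.5*np.median(e));x,z=x[k],z[k]
    print(n,len(x),"angle",np.degrees(np.arctan(-p[0])),"offset",p[1]*np.cos(np.arctan(p[0])))
print(r.current_tool_pos(),r.current_contact_force(),r.current_qvel(),r.current_t())
E
```

```text
side 2969 angle 44.956670720957796 offset 0.022844844993739732
top 4255 angle 44.91940086413356 offset 0.023773028836826093
[0.5752 0.0282 0.3299] [-8.8088 -2.4756  6.3615] [-0.001  -0.0012  0.0003 -0.0008  0.0005  0.001 ] 22.75
```

The lid measures 44.9° in both views, and the arm is at rest and gripping the bar.

```bash
python3 -c "
from cell import r
r.sleep(.5);print(r.current_tool_pos(),r.current_opening(),r.current_qvel());print(r.hand_in())"
```

```text
[0.57521618 0.02822874 0.32983389] 0.10047174796120248 [ 9.23720257e-04  1.53294592e-03 -8.58721616e-04 -7.56222398e-04
 -8.33749066e-05  1.05088584e-04]
the job is handed in; nothing more can be done
None
```

The cultivator is lying flat inside the plant tray, and the arm is holding the lid by its handle at about 45° (measured 44.9°), at rest; the pots and canister were not touched, and the job is handed in.

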